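# Clear the battery bay, fit the charged pack and switch on

## Task

A loose black plastic cap has dropped somewhere into the dark battery bay of the bench power unit and would keep the pack from going home: feel along the bay for it, take it out and leave it in the green tray. Then lower the charged battery pack (green band) fully home into the bay without dropping it, let go of it, and slide the unit's power switch across to ON, towards the green mark. Leave the flat pack (red band) and the gas burner where they stand.

Things in the scene. Friction and masses are not known exactly. Their poses are not given: they have to be found in the camera images.
- power_unit: Fixed grey bench power unit, a flat case 160 (x) x 230 (y) x 46 mm high; origin at the centre of its underside, on the bench. Top flat but for, on the dark strip nearer the robot (-x): two 4 mm sockets 6 mm high at x -50, y -98 and -74; a black knob 24 mm across, 14 mm high at x -50, y -38; the power switch. The far half holds the battery bay.
- bay_mouth (a point): Centre of the mouth of the battery bay, level with the unit's top (46 mm above the bench); axes as the unit's. The bay is an open-topped pocket, black inside, 138 mm long (y), 38 mm wide (x), 36 mm deep with a flat rigid floor and a 3 mm chamfer round its mouth.
- bay_floor (a point): Centre of the bay's floor, 10 mm above the bench; axes as the unit's. The stray cap stands upright on this floor: loose black plastic, a plain cylinder 18 mm across, 16 mm high (top 20 mm below the mouth), about 20 g. Where is not measured: anywhere up to 37 mm from the middle along y and up to 6 mm along x.
- charged_pack_mid (a point): Centre, half-way up, of the charged battery pack: a loose dark box with a green band, 34 (x) x 134 (y) x 64 mm high, 0.4 to 0.7 kg, upright on a 4 mm thick brown mat (this point 36 mm above the bench). To be gripped across its 34 mm. It fits the bay with 2 mm of play all round, either way round; fully home it stands 28 mm proud, this point 4 mm below the bay's mouth.
- power_switch (a joint): Travel of the power switch in m: 0 is off, 0.008 is fully ON. It slides along the unit's +y towards the green mark. A detent holds it at either end: about 3 N starts it, and past half-way it snaps to the other end.
- switch_ridge (a point): Top centre of the switch's orange ridge, which moves with the switch: 16 mm (x) x 5 mm (y), standing 4 mm above the flat top of the unit. Axes as the unit's. Off, it is at x -47, y 56 from the unit's origin. At least 60 mm of flat top lie free on its -y side.
- parts_tray: Fixed open green tray, 120 (x) x 150 (y) x 30 mm high with 4 mm walls and floor, empty at the start; origin at the centre of its underside, on the bench.
- flat_pack_mid (a point): Centre, half-way up, of the flat battery pack, the same as the charged one but with a red band; also on the mat, 80 mm or more from the other, to be left alone.
- burner: Gas burner, foot 92 mm across, 150 mm tall; origin under its foot. Leave alone.
There are look-alikes about, which are no part of the job. What is shaped like the part that bears charged_pack_mid but orange or purple is not meant.

How it is judged (in metres and radians):
On the way, in this order (a step that is already met when the one before it is completed fails the run):
1. the stray cap lies in the green tray (contact force between parts_tray and anything else above 0.05 N), for 0.3 s.
2. the charged pack is fully home in the bay (z of charged_pack_mid in the frame of bay_mouth below -0.0015 m and horizontal distance between charged_pack_mid and bay_mouth below 0.004 m), for 0.2 s.
3. the power switch is on (value of joint power_switch above 0.0065 m), for 0.2 s.
At the end, for the whole second after the job is handed in: The cap lies at rest in the green tray (its weight bears on the tray); the charged pack stands upright in the bay, its underside within 2.5 mm of the bay's floor, centred within 4 mm and square within 0.06 rad; the power switch is beyond 6.5 mm of its 8 mm travel (all of step 2 and contact force between parts_tray and anything else above 0.05 N and angle between the y axis of charged_pack_mid and the y axis of bay_mouth, either way round below 0.06 rad and angle between charged_pack_mid's own z axis and vertical below 0.06 rad and value of joint power_switch above 0.0065 m); the robot touches nothing.
It fails at once if the flat pack is moved more than 25 mm (distance of flat_pack_mid from where it was at the start of the episode above 0.025 m).
It fails at once if the burner is moved more than 25 mm (distance of burner from where it was at the start of the episode above 0.025 m).
It fails at once if the pack is dropped into the bay (falls more than about 6 mm after being let go) (horizontal distance between charged_pack_mid and bay_mouth below 0.03 m and contact force between the fingers and charged_pack below 0.1 N and linear speed of charged_pack above 0.35 m/s).
It also fails if it takes over 72 s, if anything falls off the work surface, if the arm or the gripper's body presses on something with over 40 N, if the wrist force passes 120 N, or if a joint passes its speed limit or range.

## Robot

A 6-joint arm with a two-finger parallel gripper is mounted at the origin on the work surface. World frame = base frame: x ahead of the robot, y to its left, z up, the work surface at z = 0. Lengths are in m, angles in degrees, forces in N, time in s.
With the tool pointing down it reaches from about 0.25 to 0.725 m from the base axis. Payload 9.7 kg.
Tool frame: the origin (TCP) lies between the finger pads; the fingertips stand 11 mm ahead of it and the grasp point (between the pads) lies 8 mm behind it; y points along the fingers, x is the direction in which the jaws open and shut, and the axes are right-handed (so a half turn about y gives the same grasp; the last joint's range is limited). The gripper opens to 85 mm and grips with 20 to 120 N. Pads are 22 mm wide; open, the fingers measure 114 mm over their backs; the gripper's body (76 mm by 85 mm) begins 54 mm behind the grasp point. The pads swing forward as they close: fully open they stand 13 mm farther back than shut.
Start: joints at [-68.239, 4.979, 10.078, 95.1, 0, 90], TCP at [0.204, -0.511, 0.242] pointing down, gripper open.
Joint ranges: [-179.16, 179.16], [-48.56, 103.87], [-65.8, 70.77], [-126.05, 130.52], [-82.76, 87.17], [-180, 180]. Speed limits (degrees/s): [127.2, 127.2, 147.25, 180, 180, 180].

## Interface

Orientations are given as [roll, pitch, yaw] about the fixed x, y, z axes, in that order (R = Rz(yaw) Ry(pitch) Rx(roll)).
In Python, from workcell import bot, vision gives the robot as it stands. The module is installed in compiled form; this text tells all that it offers.
- The arm moves only by the shell command python3 -m crank 'ROWS' [OPENING] [FORCE]. ROWS is text: rows parted by semicolons, each of 6 numbers parted by spaces: the shift along the tool's x, y, z in m, then the turn, a rotation vector about the tool's x, y, z in rad. A call has 1 to 8 rows; each row is the pose to reach, as a shift and turn from the pose commanded when the call began, along the tool's axes at that moment; what a row does not reach only later rows make up. A row lasts 1/10 s, in which the tool goes at most 50 mm and 8.59 degrees, less where a joint would pass 70% of its speed; a pose out of reach is approached as far as the arm can. A call with a gripper value outside its range is refused whole. OPENING is the gripper's target within -1 to 1 (shut at 1, half-way at 0, fully open at -1), set as the call begins (- or left out, the last holds). The fingers move at their own pace and stop on an object; FORCE is the grip in N (left out, the last holds). Time passes only in rows, so rows that repeat a pose let the fingers close. It gives the time, the measured TCP pose, the force and the opening at its end, in the units of the state.
- bot.get_obs(): the state, without advancing time (a new reading comes with each control period).
- vision.camera(name): name is "side" or "top"; returns the picture (480x640x3 uint8, red, green, blue); there is no depth.
- vision.get_calibration(name): a dict with "fx", "fy", "cx", "cy" (pixels), "rvec" (rotation vector, rad) and "tvec" (3), from world to camera coordinates, as OpenCV has them. Camera axes: x right, y down, z forward; pixel columns grow to the right and rows downward; lengths in m; the calibration is good to about 2 mm. A picture is of the moment at which its call begins. get_calibration takes no time and is no camera call.
- bot.job_done(): hands the job in, once; it reports no verdict.
The state is a dict: "time": time; "q": joint angles; "qd": joint speeds; "joint_efforts": joint torques, N m; "ee_pos": TCP position; "tcp_rot": TCP orientation; "wrist_force": force on the tool from outside, world axes, zero at the start; "torque": the same for the moment, N m; "opening": finger opening in m.
Only numpy, scipy, OpenCV 4.12 (cv2) and the standard library are available. Lean on these libraries where they do the work, as an engineer would, in place of code of your own. Each camera call takes 0.05 s, during which the arm holds its last target. There are 200 camera calls.

## Working session

There is one attempt and no reset: what is moved stays moved. The work goes in short steps, Python scripts to look and compute and a shell command to move; the robot and the scene stay as the last step left them, time stands still between calls to the robot, and variables do not carry over. Pictures are saved under pics/ and viewed, about 8 in all and at most 12, crops included, and the job is handed in when it is done.

```bash
mkdir -p pics; cat > h.py <<'E'
import numpy as np, cv2
from workcell import bot, vision
from scipy.spatial.transform import Rotation as R
def cal(n):
    c=vision.get_calibration(n); K=np.array([[c['fx'],0,c['cx']],[0,c['fy'],c['cy']],[0,0,1.]])
    return K,cv2.Rodrigues(np.array(c['rvec'],float))[0],np.array(c['tvec'],float).ravel()
def ray(n,u,v):
    K,Rm,t=cal(n); return -Rm.T@t, Rm.T@np.linalg.solve(K,[u,v,1.])
def onz(n,u,v,z):
    o,d=ray(n,u,v); return o+d*(z-o[2])/d[2]
def proj(n,p):
    K,Rm,t=cal(n); q=K@(Rm@np.array(p)+t); return q[:2]/q[2]
def snap(n,f):
    im=vision.camera(n)[:,:,::-1].copy(); cv2.imwrite('pics/'+f+'.png',im); return im
E
python3 - <<'E'
from h import *
print(bot.get_obs())
for n in('top','side'):
    snap(n,n+'0'); print(n,cal(n)[0][0,0],ray(n,320,240))
E
```

```text
{'time': 0.0, 'q': array([-6.82391006e+01,  5.01043723e+00,  1.00322887e+01,  9.50972221e+01,
        1.37647714e-05,  8.99996570e+01]), 'qd': array([-0.05762907,  0.04222766,  0.0270921 , -0.00717754, -0.010607  ,
       -0.05656319]), 'joint_efforts': array([-3.10935811e-04, -5.20388675e+01,  4.64800429e+01,  1.66879501e-02,
        7.52801247e-05, -1.93458681e-05]), 'ee_pos': array([ 0.20382545, -0.51061011,  0.24157001]), 'tcp_rot': array([-8.99999858e+01,  7.53706257e-02, -6.82387576e+01]), 'wrist_force': array([0.37419645, 0.40720276, 0.52846188]), 'torque': array([ 0.00870437,  0.01344109, -0.02374754]), 'opening': 0.08545998112536164}
top 523.6596280570545 (array([0.36073731, 0.0217379 , 1.27161429]), array([ 0.08031998, -0.01906002, -0.99663306]))
side 516.3162634463838 (array([-0.11790413,  0.72680017,  0.96142643]), array([ 0.44668012, -0.58052018, -0.68131933]))
```

View pics/top0.png

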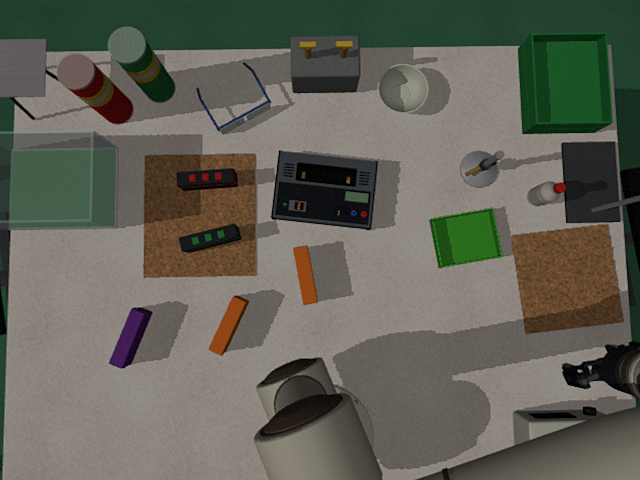

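View pics/side0.png

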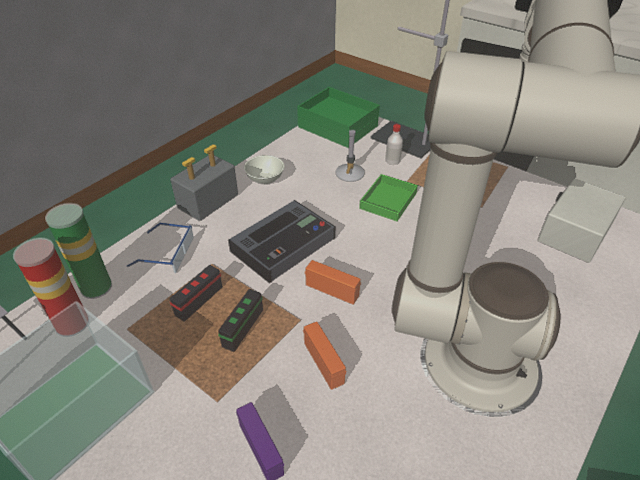

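The top view has +x up and +y left. The candidates are:

| Thing | Pixel (top view) | Choice |
|---|---|---|
| Pack, green band | (210,238) | Wanted charged pack |
| Pack, red band | (207,178) | Flat pack, leave |
| Orange blocks | (305,275), (228,325) | Look-alikes |
| Purple block | (130,338) | Look-alike |
| Small bright green tray | (465,238), about 62x50 px | Matches 150x120 mm |
| Large dark green box | (565,82) | Too big |
| Power unit | (325,190) | Wanted |

Next I'll look at a close crop.

```bash
python3 - <<'E'
from h import *
im=cv2.imread('pics/top0.png')
a=cv2.resize(im[140:260,170:390],None,fx=3.6,fy=3.6,interpolation=cv2.INTER_CUBIC)
cv2.imwrite('pics/crop1.png',np.clip(a*1.0*1.6,0,255).astype(np.uint8))
hsv=cv2.cvtColor(im,cv2.COLOR_BGR2HSV)
def show(name,m,zs,box):
    M=np.zeros_like(m);x0,y0,x1,y1=box;M[y0:y1,x0:x1]=m[y0:y1,x0:x1]
    M=cv2.morphologyEx(M,cv2.MORPH_OPEN,np.ones((3,3)))
    cs,_=cv2.findContours(M,cv2.RETR_EXTERNAL,cv2.CHAIN_APPROX_NONE)
    c=max(cs,key=cv2.contourArea); r=cv2.minAreaRect(c); b=cv2.boxPoints(r)
    print(name,r)
    for z in zs:
        w=np.array([onz('top',u,v,z)[:2] for u,v in b]);print(z,w.mean(0).round(4),'sides',np.linalg.norm(w[0]-w[1]).round(4),np.linalg.norm(w[1]-w[2]).round(4),'ang',np.degrees(np.arctan2(*(w[1]-w[0])[::-1])).round(2),'box',w.round(3).tolist())
g=cv2.inRange(hsv,(50,120,60),(75,255,255))
show('tray',g,[0.03],(420,195,510,275))
dk=cv2.inRange(hsv,(0,0,0),(180,255,75))
show('unit',dk,[0.046],(262,140,385,235))
show('bay',cv2.inRange(im,(0,0,0),(16,16,16)),[0.046],(290,155,365,190))
gg=cv2.inRange(hsv,(50,100,60),(80,255,255))
show('band',gg,[0.068],(175,215,245,255))
show('orange',cv2.inRange(hsv,(5,150,100),(18,255,255)),[0.05],(280,195,315,215))
for p in [(0.3,0.2,0.068)]: print(proj('top',p))
E
```

```text
tray ((465.65191650390625, 237.51092529296875), (49.596282958984375, 65.33214569091797), 80.07376098632812)
0.03 [ 0.4614 -0.3499] sides 0.1577 0.1185 ang -80.97 box [[0.508, -0.264], [0.532, -0.42], [0.415, -0.435], [0.391, -0.28]]
unit ((324.4695129394531, 189.77438354492188), (100.93441772460938, 68.79883575439453), 6.34019136428833)
0.046 [ 0.5791 -0.0145] sides 0.1649 0.2404 ang -6.84 box [[0.512, 0.114], [0.676, 0.094], [0.646, -0.144], [0.482, -0.122]]
bay ((325.80487060546875, 174.25608825683594), (59.52259826660156, 17.337753295898438), 6.34019136428833)
0.046 [ 0.6159 -0.0183] sides 0.0418 0.1415 ang -7.04 box [[0.604, 0.054], [0.646, 0.049], [0.628, -0.091], [0.586, -0.086]]
band ((195.0, 240.0), (6.0, 6.0), 90.0)
0.068 [0.4624 0.2863] sides 0.0138 0.0139 ang -90.93 box [[0.469, 0.293], [0.469, 0.279], [0.455, 0.279], [0.456, 0.293]]Traceback (most recent call last):
  File "<stdin>", line 21, in <module>
  File "<stdin>", line 10, in show
ValueError: max() iterable argument is empty
```

View pics/crop1.png

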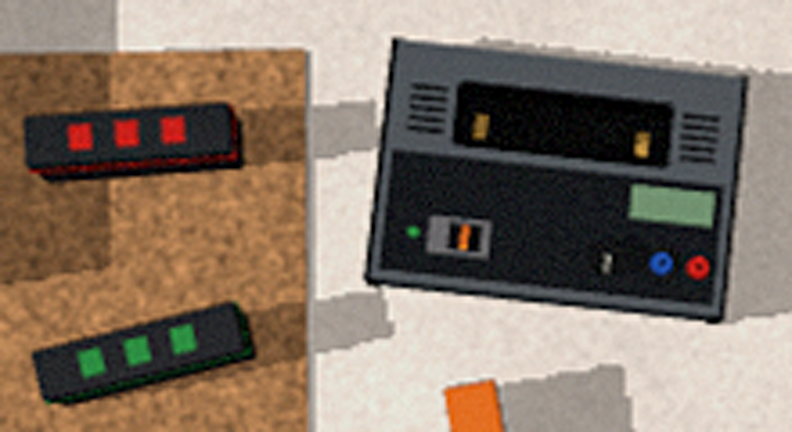

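The crop confirms the choices: the charged pack with three green squares (crop 138,350), the red pack above it, the unit with the bay (565,123) and the orange switch ridge (464,237) with the green mark to its left (+y). Next I'll refine the positions and average some frames of the dark bay, in case the cap shows.

```bash
python3 - <<'E'
from h import *
A=np.mean([vision.camera('top')[:,:,::-1].astype(float) for _ in range(16)],0)
B=np.mean([vision.camera('side')[:,:,::-1].astype(float) for _ in range(10)],0)
np.savez('pics/avg.npz',A=A,B=B)
im=A.astype(np.uint8); hsv=cv2.cvtColor(im,cv2.COLOR_BGR2HSV)
def cents(m,box,amin=4):
    x0,y0,x1,y1=box;M=np.zeros_like(m);M[y0:y1,x0:x1]=m[y0:y1,x0:x1]
    n,l,s,c=cv2.connectedComponentsWithStats(M); return [(c[i],s[i,4]) for i in range(1,n) if s[i,4]>=amin]
print('green sq');P=[]
for c,a in cents(cv2.inRange(hsv,(50,110,50),(85,255,255)),(175,215,245,262)):
    print(c.round(2),a,onz('top',*c,0.068).round(4))
print('orange')
for c,a in cents(cv2.inRange(hsv,(5,130,80),(20,255,255)),(280,195,312,215)): print(c.round(2),a,onz('top',*c,0.050).round(4))
# pack top: dark grey
bay=(0.616,-0.0183);yaw=np.radians(-6.95);X=np.array([np.cos(yaw),np.sin(yaw)]);Y=np.array([-np.sin(yaw),np.cos(yaw)])
def rect(img,n,z,hx=.03,hy=.08,s=4000):  # metric view of plane z round the bay
    c=np.array(bay);q=[(-hx,-hy),(hx,-hy),(hx,hy),(-hx,hy)]
    src=np.float32([proj(n,[*(c+a*X+b*Y),z]) for a,b in q]); dst=np.float32([((hy-b)*s,(hx-a)*s) for a,b in q])
    return cv2.warpPerspective(img,cv2.getPerspectiveTransform(src,dst),(int(2*hy*s),int(2*hx*s)),flags=cv2.INTER_CUBIC)
out=np.vstack([np.clip(rect(I,n,.026)*6,0,255) for I,n in((A,'top'),(B,'side'))])
cv2.imwrite('pics/bay.png',out)
E
```

```text
green sq
[220.32 233.8 ] 50 [0.4758 0.2281 0.068 ]
[207.61 237.  ] 51 [0.4689 0.2574 0.068 ]
[194.94 240.28] 47 [0.4618 0.2864 0.068 ]
orange
[298.43 205.43] 14 [0.5416 0.0477 0.05  ][ WARN:0@30.213] global loadsave.cpp:1063 imwrite_ Unsupported depth image for selected encoder is fallbacked to CV_8U.
```

View pics/bay.png

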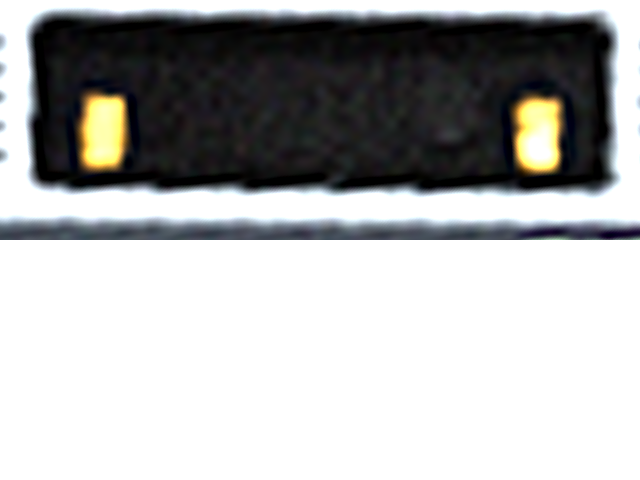

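The top rectified view shows the two gold contacts (104,130) and (538,133). There is a faint lighter blob with a dark rim near (450,110), which may be the cap at unit y ≈ -0.032. The side half came out white, so I'll check that projection and enhance both.

```bash
python3 - <<'E'
from h import *
d=np.load('pics/avg.npz');A,B=d['A'],d['B']
print(proj('side',(0.616,-0.018,0.046)),proj('side',(0.469,0.257,0.068)),proj('top',(0.616,-0.018,0.046)))
c=np.array((0.616,-0.0183));yaw=np.radians(-6.95);X=np.array([np.cos(yaw),np.sin(yaw)]);Y=np.array([-np.sin(yaw),np.cos(yaw)])
o=[]
for I,n in((A,'top'),(B,'side')):
    hx,hy,s=.03,.08,4000;q=[(-hx,-hy),(hx,-hy),(hx,hy),(-hx,hy)]
    src=np.float32([proj(n,[*(c+a*X+b*Y),.026]) for a,b in q]); dst=np.float32([((hy-b)*s,(hx-a)*s) for a,b in q])
    w=cv2.warpPerspective(I.mean(2).astype(np.float32),cv2.getPerspectiveTransform(src,dst),(640,240),flags=cv2.INTER_LINEAR)
    w=cv2.GaussianBlur(w,(0,0),5);print(n,np.percentile(w,[1,10,30,50,90]).round(1))
    lo,hi=np.percentile(w,1),np.percentile(w,10)*1+8
    if n=='top':lo,hi=2,9
    else: lo,hi=np.percentile(w,1),np.percentile(w,1)+12
    o.append(np.clip((w-lo)/(hi-lo)*255,0,255))
cv2.imwrite('pics/bay2.png',np.vstack(o).astype(np.uint8))
E
```

```text
[272.53127591 226.09314866] [239.28866635 310.03615242] [325.69400967 174.20983718]
top [ 1.7  2.8  4.3  6.3 51.3]
side [53.2 54.2 55.9 58.5 84.1]
```

View pics/bay2.png

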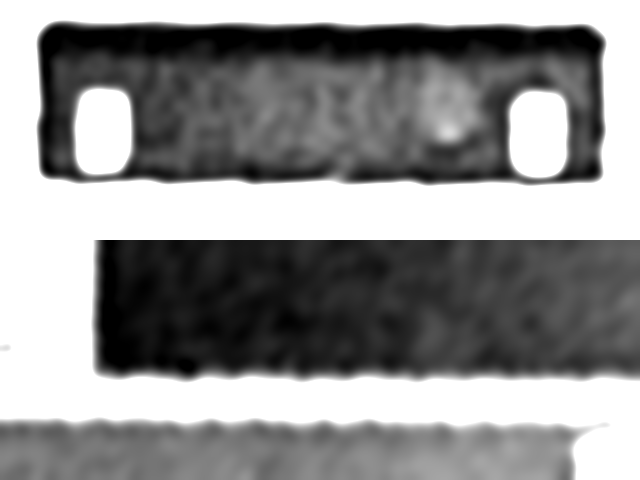

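The top half shows a disc at (447,100), about 17 mm across. That puts the cap about 5 mm in +x and -32 mm in y from the bay centre, to be confirmed by touch with the gripper. The next step is a row calculator, and a check of the bay centre from the case edges and the ridge.

```bash
cat >> h.py <<'E'
YU=-6.95; X=np.array([np.cos(np.radians(YU)),np.sin(np.radians(YU))]); Y=np.array([-X[1],X[0]])
def row(x,y,z,yaw):
    o=bot.get_obs(); R0=R.from_euler('xyz',o['tcp_rot'],degrees=True); R1=R.from_euler('xyz',[-90,0,yaw],degrees=True)
    d=R0.inv().apply(np.array([x,y,z])-o['ee_pos']); w=(R0.inv()*R1).as_rotvec()
    print(' '.join('%.4f'%v for v in [*d,*w]),'| q',o['q'].round(1),'p',o['ee_pos'].round(4),'rot',o['tcp_rot'].round(2),'F',o['wrist_force'].round(1),'op',round(o['opening'],4),'t',round(o['time'],1))
E
python3 - <<'E'
from h import *
A=np.load('pics/avg.npz')['A'].mean(2)
for w in [(279.2,150.6),(377.5,160.8)]:
    print(onz('top',*w,.046)[:2])
# profile along X through bay at several y: gradient peaks at z=.046
c=np.array((0.616,-0.0183))
for yy in(-.025,0,.02,.03):
    s=np.arange(-.05,.06,.0005);px=np.array([proj('top',[*(c+a*X+yy*Y),.046]) for a in s],np.float32)
    v=cv2.remap(A.astype(np.float32),px[:,0].reshape(1,-1),px[:,1].reshape(1,-1),cv2.INTER_LINEAR)[0]
    g=np.gradient(cv2.GaussianBlur(v.reshape(1,-1),(0,0),2)[0]); 
    pk=[(round(s[i]*1000,1),round(float(g[i]),1)) for i in range(1,len(g)-1) if abs(g[i])>1 and abs(g[i])>=abs(g[i-1]) and abs(g[i])>abs(g[i+1])]
    print(yy,pk)
for xx in(0,.008):
    s=np.arange(-.115,.125,.0005);px=np.array([proj('top',[*(c+xx*X+a*Y),.046]) for a in s],np.float32)
    v=cv2.remap(A.astype(np.float32),px[:,0].reshape(1,-1),px[:,1].reshape(1,-1),cv2.INTER_LINEAR)[0]
    g=np.gradient(cv2.GaussianBlur(v.reshape(1,-1),(0,0),2)[0]); 
    print('y',xx,[(round(s[i]*1000,1),round(float(g[i]),1)) for i in range(1,len(g)-1) if abs(g[i])>1 and abs(g[i])>=abs(g[i-1]) and abs(g[i])>abs(g[i+1])])
row(0.617,-0.0505,0.2,-96.95); row(0.617,-0.0505,0.2,83.05)
E
```

```text
[0.67468484 0.09169147]
[ 0.64655734 -0.14204589]
-0.025 [(np.float64(-28.5), 4.2), (np.float64(-22.0), -6.9), (np.float64(22.0), 5.8), (np.float64(45.5), 5.3), (np.float64(52.5), 4.5)]
0 [(np.float64(-28.5), 4.3), (np.float64(-21.0), -5.5), (np.float64(22.0), 5.9), (np.float64(45.0), 4.5), (np.float64(52.5), 5.1)]
0.02 [(np.float64(-28.0), 4.4), (np.float64(-22.0), -5.7), (np.float64(22.0), 5.4), (np.float64(46.0), 4.9), (np.float64(50.5), 4.4)]
0.03 [(np.float64(-28.5), 4.6), (np.float64(-21.0), -7.8), (np.float64(22.0), 5.6), (np.float64(45.0), 4.0), (np.float64(51.5), 5.1)]
y 0 [(np.float64(-113.5), 2.1), (np.float64(-103.5), -2.6), (np.float64(-88.0), -1.7), (np.float64(-84.5), 1.2), (np.float64(-78.0), 3.6), (np.float64(-71.5), -6.1), (np.float64(-58.5), 4.0), (np.float64(-49.5), -3.7), (np.float64(48.5), 7.0), (np.float64(57.5), -4.6), (np.float64(70.5), 5.6), (np.float64(78.0), -2.0), (np.float64(86.5), -1.1), (np.float64(91.5), 1.3), (np.float64(101.0), 2.3), (np.float64(114.5), -5.5), (np.float64(118.0), 19.5), (np.float64(123.0), -5.3)]
y 0.008 [(np.float64(-113.5), 2.4), (np.float64(-103.0), -2.9), (np.float64(-94.0), -1.3), (np.float64(-79.5), 3.3), (np.float64(-72.0), -5.2), (np.float64(71.0), 7.6), (np.float64(78.0), -3.5), (np.float64(87.5), -1.2), (np.float64(93.0), 2.1), (np.float64(102.0), 2.9), (np.float64(114.0), -4.8), (np.float64(119.0), 15.9)]
-0.2744 0.0423 0.5543 0.0000 0.5011 -0.0000 | q [-68.2   5.   10.1  95.1  -0.   90. ] p [ 0.2039 -0.5108  0.2423] rot [-90.     0.   -68.24] F [0.2 0.3 0.3] op 0.085 t 1.4
-0.2744 0.0423 0.5543 -0.0000 -2.6405 -0.0000 | q [-68.2   5.   10.1  95.1  -0.   90. ] p [ 0.2039 -0.5108  0.2423] rot [-90.     0.   -68.24] F [0.2 0.3 0.3] op 0.085 t 1.4
```

Bay centre confirmed: edges are symmetric at ±22 mm in x and ±71 mm in y, yaw -6.9°. Moving.

```bash
python3 -m crank '-0.27 0.04 0.55 0 0.15 0;-0.27 0.04 0.55 0 0.3 0;-0.27 0.04 0.55 0 0.45 0;-0.27 0.04 0.55 0 0.5 0;-0.27 0.04 0.55 0 0.5 0;-0.27 0.04 0.55 0 0.5 0;-0.27 0.04 0.55 0 0.5 0;-0.27 0.04 0.55 0 0.5 0' 0.2 25
python3 - <<'E'
from h import *
row(0.617,-0.051,0.1,-96.95)
E
```

```text
time: 2.2
ee_pos: [0.4645, -0.2221, 0.2172]
tcp_rot: [-90.0, -0.0, -96.9]
wrist_force: [1.0, -1.9, 0.3]
opening: 0.0343
-0.1882 0.1172 0.1308 -0.0007 0.0011 0.0003 | q [-25.6  -0.3   1.8  92.1  -0.  161.3] p [ 0.4645 -0.2221  0.2172] rot [-8.996e+01 -2.000e-02 -9.689e+01] F [ 1.  -1.9  0.3] op 0.0343 t 2.2
```

Joint 6 would pass 180° here, so I'll turn the gripper half round the other way while travelling.

```bash
python3 -m crank '-0.188 0.08 0.131 0 -0.14 0;-0.188 0.08 0.131 0 -0.29 0;-0.188 0.08 0.131 0 -0.44 0;-0.188 0.08 0.131 0 -0.59 0;-0.188 0.08 0.131 0 -0.74 0;-0.188 0.08 0.131 0 -0.89 0;-0.188 0.08 0.131 0 -1.04 0;-0.188 0.08 0.131 0 -1.18 0'
python3 -m crank '0 0 0 0 -0.14 0;0 0 0 0 -0.29 0;0 0 0 0 -0.44 0;0 0 0 0 -0.59 0;0 0 0 0 -0.74 0;0 0 0 0 -0.89 0;0 0 0 0 -1.04 0;0 0 0 0 -1.18 0'
python3 - <<'E'
from h import *
row(0.617,-0.051,0.1,83.05)
E
```

```text
time: 3.0
ee_pos: [0.6161, -0.0524, 0.1365]
tcp_rot: [-90.0, 0.0, -28.9]
wrist_force: [-0.5, -0.0, -0.4]
opening: 0.0342
time: 3.8
ee_pos: [0.616, -0.0529, 0.137]
tcp_rot: [-90.0, 0.0, 38.7]
wrist_force: [0.5, 0.3, -0.3]
opening: 0.0342
0.0020 0.0370 0.0009 -0.0001 -0.7743 -0.0001 | q [-4.9 13.6  8.1 84.6 -0.  46.4] p [ 0.616  -0.0529  0.137 ] rot [-8.999e+01  1.000e-02  3.869e+01] F [ 0.5  0.3 -0.3] op 0.0342 t 3.8
```

```bash
python3 -m crank '0 0.02 0 0 -0.14 0;0.001 0.037 0.001 0 -0.29 0;0.001 0.037 0.001 0 -0.44 0;0.001 0.037 0.001 0 -0.59 0;0.001 0.037 0.001 0 -0.73 0;0.001 0.037 0.001 0 -0.774 0;0.001 0.037 0.001 0 -0.774 0;0.001 0.037 0.001 0 -0.774 0'
python3 - <<'E'
from h import *
p=np.array((0.616,-0.0188))+0.0045*X-0.0315*Y; print(p)
row(*p,0.025,83.05)
E
```

```text
time: 4.6
ee_pos: [0.6162, -0.0516, 0.1]
tcp_rot: [-90.0, 0.0, 82.6]
wrist_force: [-0.5, 0.6, 0.2]
opening: 0.0343
[ 0.61665534 -0.05061306]
0.0010 0.0750 -0.0004 -0.0001 -0.0082 -0.0000 | q [-4.8 13.9  4.4 80.6 -0.   2.6] p [ 0.6162 -0.0516  0.1   ] rot [-90.     0.    82.58] F [-0.5  0.6  0.2] op 0.0343 t 4.6
```

```bash
python3 -m crank '0.001 0.03 0 0 -0.008 0;0.001 0.04 0 0 -0.008 0;0.001 0.045 0 0 -0.008 0;0.001 0.05 0 0 -0.008 0;0.001 0.055 0 0 -0.008 0;0.001 0.06 0 0 -0.008 0'
python3 -c "
from h import *
row(0.6167,-0.0506,0.025,83.05)"
```

```text
time: 5.2
ee_pos: [0.6167, -0.0506, 0.0404]
tcp_rot: [-90.1, -0.0, 83.1]
wrist_force: [0.3, -0.3, -0.2]
opening: 0.0343
-0.0000 0.0154 0.0000 0.0010 0.0013 0.0000 | q [-4.7 15.1 -0.7 74.1 -0.   2.2] p [ 0.6167 -0.0506  0.0404] rot [-90.06  -0.    83.12] F [ 0.3 -0.3 -0.2] op 0.0343 t 5.2
```

No contact so far, and the tips are inside the mouth. Next: descend to cap level, then close and watch the opening.

```bash
python3 -m crank '0 0.004 0 0 0 0;0 0.008 0 0 0 0;0 0.012 0 0 0 0;0 0.015 0 0 0 0;0 0.015 0 0 0 0'
python3 -m crank '0 0 0 0 0 0;0 0 0 0 0 0;0 0 0 0 0 0;0 0 0 0 0 0;0 0 0 0 0 0;0 0 0 0 0 0' 1 25
```

```text
time: 5.7
ee_pos: [0.616, -0.0505, 0.0245]
tcp_rot: [-90.0, 0.0, 83.1]
wrist_force: [-0.1, -0.2, 0.3]
opening: 0.0342
time: 6.3
ee_pos: [0.6164, -0.0506, 0.0252]
tcp_rot: [-90.0, -0.0, 83.1]
wrist_force: [0.8, 0.2, 2.4]
opening: 0.0163
```

```bash
python3 -m crank '0 0 0 0 0 0;0 0 0 0 0 0;0 0 0 0 0 0' 1 25;python3 -m crank '0 -0.02 0 0 0 0;0 -0.05 0 0 0 0;0 -0.1 0 0 0 0;0 -0.14 0 0 0 0;0 -0.14 0 0 0 0'
python3 - <<'E'
from h import *
im=snap('side','cap1');u,v=proj('side',bot.get_obs()['ee_pos']).astype(int);print(u,v)
cv2.imwrite('pics/cap1c.png',cv2.resize(im[max(v-70,0):v+70,u-80:u+80],None,fx=4,fy=4,interpolation=cv2.INTER_CUBIC))
row(0.461,-0.350,0.165,83)
E
```

```text
time: 6.6
ee_pos: [0.6164, -0.0506, 0.0253]
tcp_rot: [-90.0, -0.0, 83.1]
wrist_force: [-0.5, 0.2, 1.5]
opening: 0.0169
time: 7.1
ee_pos: [0.6183, -0.0507, 0.1716]
tcp_rot: [-90.5, -0.0, 83.1]
wrist_force: [0.5, -0.7, 0.6]
opening: 0.0163
277 183
-0.3159 0.0026 0.1197 0.0051 0.0023 0.0002 | q [-4.7 13.5 11.5 87.7 -0.   2.2] p [ 0.6176 -0.0507  0.1682] rot [-9.029e+01 -1.000e-02  8.313e+01] F [ 1.  -0.4 -1.9] op 0.0168 t 7.2
```

View pics/cap1c.png

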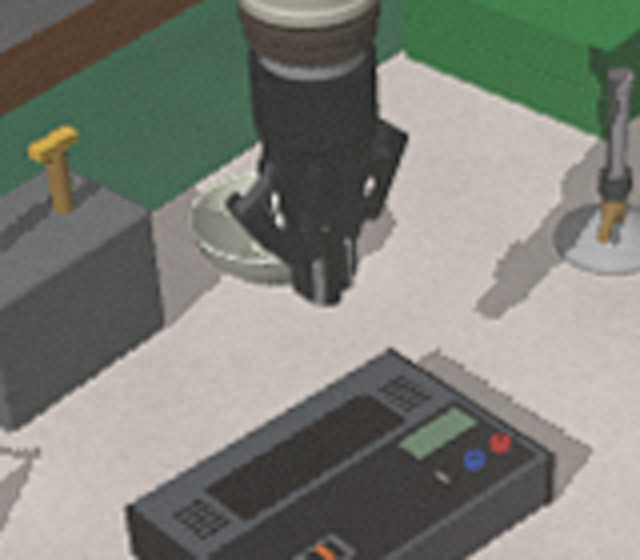

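The crop shows the fingers held apart (about 17 mm) with a dark thing between the tips at (322,290), so the cap is held. Next it goes to the tray.

```bash
python3 -m crank '-0.316 0 0.12 0 0 0;-0.316 0 0.12 0 0 0;-0.316 0 0.12 0 0 0;-0.316 0 0.12 0 0 0;-0.316 0 0.12 0 0 0;-0.316 0 0.12 0 0 0;-0.316 0 0.12 0 0 0;-0.316 0 0.12 0 0 0'
python3 -c "
from h import *
row(0.461,-0.350,0.022,83.1)"
```

```text
time: 7.95
ee_pos: [0.4566, -0.3531, 0.1631]
tcp_rot: [-89.8, -0.0, 82.9]
wrist_force: [0.6, -0.2, -1.0]
opening: 0.0163
0.0036 0.1411 -0.0044 -0.0027 -0.0041 0.0006 | q [-37.7   8.    4.6  86.8  -0.  -30.6] p [ 0.4566 -0.3531  0.1631] rot [-8.985e+01 -3.000e-02  8.286e+01] F [ 0.6 -0.2 -1. ] op 0.0163 t 8.0
```

```bash
python3 -m crank '0.003 0.05 -0.003 0 0 0;0.003 0.09 -0.003 0 0 0;0.003 0.12 -0.003 0 0 0;0.003 0.132 -0.003 0 0 0;0.003 0.138 -0.003 0 0 0;0.003 0.142 -0.003 0 0 0;0.003 0.142 -0.003 0 0 0'
python3 -c "
from h import *
row(0.461,-0.350,0.020,83.1)"
```

```text
time: 8.65
ee_pos: [0.4633, -0.3476, 0.0239]
tcp_rot: [-90.1, 0.0, 83.1]
wrist_force: [-0.4, -0.4, -0.1]
opening: 0.0164
-0.0027 0.0039 0.0020 0.0011 0.0008 -0.0006 | q [-36.9  10.3  -8.2  71.3   0.  -30. ] p [ 0.4633 -0.3476  0.0239] rot [-9.007e+01  4.000e-02  8.314e+01] F [-0.4 -0.4 -0.1] op 0.0164 t 8.7
```

```bash
python3 -m crank '0 0.002 0 0 0 0;0 0.003 0 0 0 0;0 0.003 0 0 0 0'; python3 -m crank '0 0 0 0 0 0;0 0 0 0 0 0;0 0 0 0 0 0;0 0 0 0 0 0;0 0 0 0 0 0' 0 ; python3 -m crank '0 -0.05 0 0 0 0;0 -0.1 0 0 0 0;0 -0.15 0 0 0 0;0 -0.18 0 0 0 0;0 -0.18 0 0 0 0' 
python3 -c "
from h import *
row(0.469,0.2574,0.17,13.5)"
```

```text
time: 8.95
ee_pos: [0.4629, -0.3475, 0.0205]
tcp_rot: [-90.0, 0.0, 83.1]
wrist_force: [-0.3, 0.3, 0.5]
opening: 0.0167
time: 9.45
ee_pos: [0.4628, -0.3473, 0.0201]
tcp_rot: [-90.0, -0.0, 83.1]
wrist_force: [0.1, -0.5, -1.1]
opening: 0.0426
time: 9.95
ee_pos: [0.4641, -0.3483, 0.2055]
tcp_rot: [-90.4, 0.2, 83.1]
wrist_force: [-0.4, 0.1, 0.1]
opening: 0.0426
0.6021 0.0326 0.0677 0.0083 1.2154 0.0007 | q [-36.9   8.1   9.4  90.8  -0.  -30. ] p [ 0.4641 -0.3483  0.2055] rot [-90.39   0.23  83.13] F [-0.4  0.1  0.1] op 0.0426 t 9.9
```

```bash
python3 -m crank '0.6 0 0.067 0 0.15 0;0.6 0 0.067 0 0.3 0;0.6 0 0.067 0 0.45 0;0.6 0 0.067 0 0.6 0;0.6 0 0.067 0 0.75 0;0.6 0 0.067 0 0.9 0;0.6 0 0.067 0 1.05 0;0.6 0 0.067 0 1.2 0' -0.4
python3 - <<'E'
from h import *
im=snap('top','tray1')
a=cv2.resize(im[195:285,415:515],None,fx=3,fy=3,interpolation=cv2.INTER_CUBIC)
b=cv2.resize(im[195:285,170:290],None,fx=3,fy=3,interpolation=cv2.INTER_CUBIC)
cv2.imwrite('pics/tray1c.png',np.hstack([a,b]))
row(0.469,0.2574,0.17,13.5)
E
```

```text
time: 10.75
ee_pos: [0.4666, 0.0162, 0.1994]
tcp_rot: [-90.0, 0.0, 20.7]
wrist_force: [0.9, 0.4, 0.3]
opening: 0.0601
0.0832 0.0299 0.2214 -0.0024 0.1136 0.0000 | q [ 2.5 -7.  -6.5 90.5  0.1 72.5] p [0.4666 0.0209 0.1994] rot [-8.986e+01 -1.000e-02  2.001e+01] F [-0.1  3.4  0.4] op 0.0598 t 10.8
```

View pics/tray1c.png

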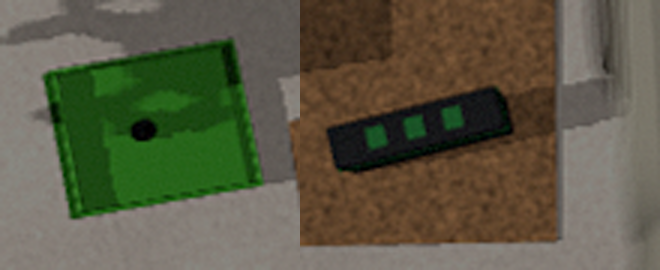

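The cap lies in the tray at crop (143,130), and the charged pack is undisturbed. Next, the pack.

```bash
python3 -m crank '0.083 0.03 0.221 0 0.114 0;0.083 0.03 0.221 0 0.114 0;0.083 0.03 0.221 0 0.114 0;0.083 0.03 0.221 0 0.114 0;0.083 0.03 0.221 0 0.114 0;0.083 0.03 0.221 0 0.114 0;0.083 0.03 0.221 0 0.114 0'
python3 -c "
from h import *
row(0.469,0.2574,0.055,13.5)"
```

```text
time: 11.5
ee_pos: [0.4649, 0.2509, 0.1691]
tcp_rot: [-90.0, 0.1, 14.6]
wrist_force: [0.6, -0.7, -0.0]
opening: 0.0595
0.0058 0.1141 0.0053 0.0007 0.0190 -0.0017 | q [ 28.4   1.2  -1.9  86.9  -0.  103.8] p [0.4649 0.2509 0.1691] rot [-90.04   0.1   14.59] F [ 0.6 -0.7 -0. ] op 0.0595 t 11.5
```

```bash
python3 -m crank '0 0.04 0 0 0 0;0 0.05 0 0 0 0;0 0.05 0 0 0 0'
python3 -c "
from h import *
row(0.469,0.2574,0.055,13.5)"
```

```text
time: 11.8
ee_pos: [0.4646, 0.2489, 0.1187]
tcp_rot: [-90.1, 0.2, 14.4]
wrist_force: [0.5, -0.2, 0.5]
opening: 0.06
0.0066 0.0637 0.0072 0.0010 0.0155 -0.0033 | q [ 28.2   1.4  -7.3  81.5  -0.  103.8] p [0.4646 0.2489 0.1187] rot [-90.06   0.19  14.39] F [ 0.5 -0.2  0.5] op 0.06 t 11.8
```

```bash
python3 -m crank '0.0065 0.03 0.007 0 0.015 -0.003;0.0065 0.045 0.007 0 0.015 -0.003;0.0065 0.055 0.007 0 0.015 -0.003;0.0065 0.06 0.007 0 0.015 -0.003;0.0065 0.0635 0.007 0 0.015 -0.003;0.0065 0.0635 0.007 0 0.015 -0.003'
python3 -c "
from h import *
row(0.469,0.2574,0.055,13.5)"
python3 -m crank '0 0 0 0 0 0;0 0 0 0 0 0;0 0 0 0 0 0;0 0 0 0 0 0;0 0 0 0 0 0;0 0 0 0 0 0' 1 60
```

```text
time: 12.4
ee_pos: [0.4701, 0.2589, 0.057]
tcp_rot: [-90.0, -0.2, 13.6]
wrist_force: [-0.1, -0.0, -0.1]
opening: 0.0597
-0.0014 0.0020 -0.0012 -0.0001 0.0019 0.0033 | q [ 28.9   3.5 -12.   74.3  -0.  105.3] p [0.4701 0.2589 0.057 ] rot [-89.99  -0.19  13.61] F [-0.1 -0.  -0.1] op 0.0597 t 12.4
time: 13.0
ee_pos: [0.47, 0.259, 0.0575]
tcp_rot: [-90.0, -0.2, 13.6]
wrist_force: [-2.7, -1.1, 5.7]
opening: 0.0331
```

```bash
python3 -m crank '0 -0.01 0 0 0 0;0 -0.03 0 0 0 0;0 -0.06 0 0 0 0;0 -0.1 0 0 0 0;0 -0.1 0 0 0 0'
python3 -c "
from h import *
b=np.array((0.616,-0.0188))+0.0013*Y
row(*b,0.15,-6.9)"
```

```text
time: 13.5
ee_pos: [0.4714, 0.2598, 0.1623]
tcp_rot: [-89.9, -0.6, 13.6]
wrist_force: [1.5, 1.1, -6.6]
opening: 0.0326
0.0753 0.0125 -0.3036 -0.0038 0.3580 0.0098 | q [ 28.9   1.9  -2.   85.5  -0.  105.3] p [0.4714 0.2598 0.1623] rot [-89.89  -0.59  13.61] F [ 1.5  1.1 -6.6] op 0.0326 t 13.5
```

```bash
python3 -m crank '0.015 0.003 -0.04 0 0.05 0;0.025 0.005 -0.09 0 0.12 0;0.037 0.007 -0.14 0 0.2 0;0.05 0.01 -0.19 0 0.27 0;0.06 0.012 -0.24 0 0.33 0;0.07 0.012 -0.28 0 0.358 0.005;0.075 0.012 -0.3 0 0.358 0.005;0.075 0.012 -0.303 0 0.358 0.005'
python3 -m crank '0 0 0 0 0 0;0 0 0 0 0 0;0 0 0 0 0 0'
python3 -c "
from h import *
b=np.array((0.616,-0.0188))+0.0013*Y
row(*b,0.10,-6.9)
snap('side','over')"
```

```text
time: 14.3
ee_pos: [0.6143, -0.0204, 0.1432]
tcp_rot: [-90.0, 0.2, -7.1]
wrist_force: [-0.0, 1.2, -5.8]
opening: 0.0328
time: 14.6
ee_pos: [0.6135, -0.0167, 0.1449]
tcp_rot: [-90.0, 0.1, -6.8]
wrist_force: [-0.8, 0.6, -5.6]
opening: 0.0332
0.0028 0.0449 -0.0005 -0.0004 0.0017 -0.0023 | q [-1.6 13.   8.4 85.5  0.  95.2] p [ 0.6135 -0.0167  0.1449] rot [-89.98   0.13  -6.8 ] F [-0.8  0.6 -5.6] op 0.0332 t 14.6
```

View pics/over.png

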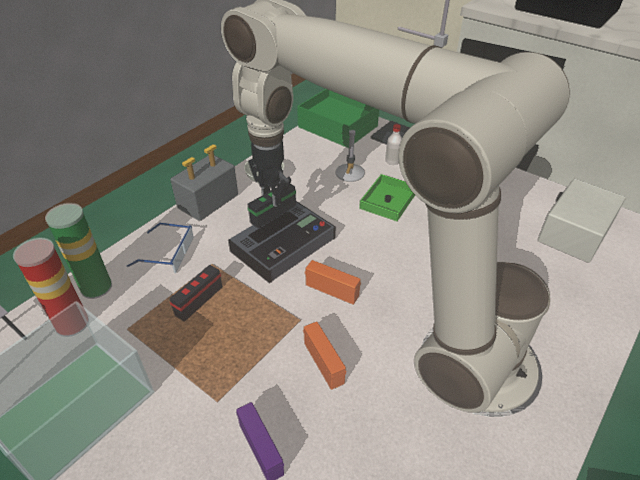

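The pack (273,205) hangs level over the bay, the cap (388,198) is in the tray, and the red pack is untouched. Lowering to just above the mouth.

```bash
python3 -m crank '0.0026 0.015 -0.0005 0 0.0017 -0.002;0.0026 0.03 -0.0005 0 0.0017 -0.002;0.0026 0.035 -0.0005 0 0.0017 -0.002;0.0026 0.036 -0.0005 0 0.0017 -0.002;0.0026 0.036 -0.0005 0 0.0017 -0.002'
python3 -c "
from h import *
b=np.array((0.616,-0.0188))+0.0013*Y
row(*b,0.0635,-6.9)
im=snap('top','over2')
cv2.imwrite('pics/over2c.png',cv2.resize(im[140:240,260:400],None,fx=5,fy=5,interpolation=cv2.INTER_CUBIC))"
```

```text
time: 15.15
ee_pos: [0.6162, -0.0188, 0.1085]
tcp_rot: [-90.0, 0.0, -7.0]
wrist_force: [-0.9, -0.1, -5.5]
opening: 0.0327
-0.0001 0.0450 0.0012 -0.0001 -0.0017 -0.0007 | q [-1.7 13.5  5.  81.5  0.  95.3] p [ 0.6162 -0.0188  0.1085] rot [-8.999e+01  4.000e-02 -7.000e+00] F [-0.9 -0.1 -5.5] op 0.0327 t 15.2
```

View pics/over2c.png

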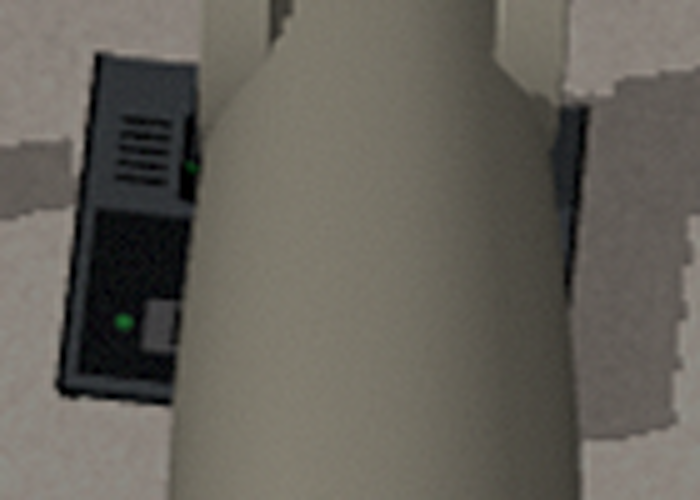

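The arm hides the bay from above; only the case's +y end (130,230) is visible. I'll go by feel in small steps.

```bash
python3 -m crank '0 0.005 0.001 0 -0.001 0;0 0.009 0.001 0 -0.001 0;0 0.011 0.001 0 -0.001 0;0 0.013 0.001 0 -0.001 0;0 0.013 0.001 0 -0.001 0'
python3 -c "
from h import *
b=np.array((0.616,-0.0188))+0.0013*Y
row(*b,0.0635,-6.9);print(bot.get_obs()['torque'])"
```

```text
time: 15.7
ee_pos: [0.6164, -0.0178, 0.0955]
tcp_rot: [-90.0, 0.0, -6.9]
wrist_force: [-0.1, 0.6, -5.5]
opening: 0.033
-0.0002 0.0320 0.0002 -0.0001 -0.0007 -0.0005 | q [-1.7 13.7  3.7 80.1  0.  95.3] p [ 0.6164 -0.0178  0.0955] rot [-8.999e+01  3.000e-02 -6.940e+00] F [-0.1  0.6 -5.5] op 0.033 t 15.7
[ 0.01078387  0.0195791  -0.02532761]
```

The underside is 4 mm below the mouth with no contact, so it is past the chamfer. Continuing.

```bash
python3 -m crank '0 0.003 0 0 0 0;0 0.006 0 0 0 0;0 0.009 0 0 0 0;0 0.012 0 0 0 0;0 0.012 0 0 0 0'
python3 -m crank '0 0.003 0 0 0 0;0 0.006 0 0 0 0;0 0.009 0 0 0 0;0 0.012 0 0 0 0;0 0.015 0 0 0 0;0 0.015 0 0 0 0'
```

```text
time: 16.2
ee_pos: [0.6162, -0.0178, 0.0832]
tcp_rot: [-90.0, 0.1, -6.9]
wrist_force: [-0.2, -0.4, -5.5]
opening: 0.0328
time: 16.8
ee_pos: [0.6162, -0.0177, 0.0682]
tcp_rot: [-90.0, 0.1, -6.9]
wrist_force: [0.8, -0.5, -6.9]
opening: 0.0325
```

```bash
python3 -m crank '0 0.002 0 0 0 0;0 0.003 0 0 0 0;0 0.004 0 0 0 0;0 0.004 0 0 0 0'
python3 -m crank '0 0.0005 0 0 0 0;0 0.001 0 0 0 0;0 0.001 0 0 0 0'
```

```text
time: 17.2
ee_pos: [0.6164, -0.0177, 0.0647]
tcp_rot: [-90.0, 0.0, -6.9]
wrist_force: [0.4, -0.5, -5.2]
opening: 0.0326
time: 17.5
ee_pos: [0.6166, -0.0177, 0.064]
tcp_rot: [-90.0, -0.0, -6.9]
wrist_force: [0.2, 0.7, -4.0]
opening: 0.0329
```

```bash
python3 -m crank '0 0.0005 0 0 0 0;0 0.001 0 0 0 0;0 0.001 0 0 0 0;0 0.001 0 0 0 0'
```

```text
time: 17.9
ee_pos: [0.6166, -0.0176, 0.0636]
tcp_rot: [-90.0, -0.0, -6.9]
wrist_force: [-3.7, 3.5, 5.7]
opening: 0.0327
```

Firm floor contact at the expected height (0.0636 against 0.0635). Releasing.

```bash
python3 -m crank '0 0 0 0 0 0;0 0 0 0 0 0;0 0 0 0 0 0;0 0 0 0 0 0;0 0 0 0 0 0' -0.2
python3 -m crank '0 -0.02 0 0 0 0;0 -0.05 0 0 0 0;0 -0.08 0 0 0 0;0 -0.08 0 0 0 0'
python3 - <<'E'
from h import *
r=np.array((0.5416,0.0477)); 
bay=np.array((0.616,-0.0188)); o=r+.047*X-.056*Y; print('unit origin from ridge',o,'bay in unit',(bay-o)@X,(bay-o)@Y)
row(*(r-0.03*Y),0.12,83.1)
E
```

```text
time: 18.4
ee_pos: [0.6165, -0.0178, 0.0628]
tcp_rot: [-90.0, 0.0, -6.9]
wrist_force: [-0.3, -0.2, -0.2]
opening: 0.0511
time: 18.8
ee_pos: [0.6183, -0.0178, 0.1476]
tcp_rot: [-90.0, -0.4, -6.9]
wrist_force: [-0.1, 0.2, 0.4]
opening: 0.0514
unit origin from ridge [ 0.58147847 -0.01357567] bay in unit 0.03490002670552234 -0.001008732889222673
-0.0842 0.0271 0.0258 0.0046 -1.5715 0.0058 | q [-1.7 13.2  8.8 85.3  0.  95.3] p [ 0.6183 -0.0178  0.1476] rot [-89.95  -0.38  -6.94] F [-0.1  0.2  0.4] op 0.0514 t 18.8
```

Released cleanly, with zero force. Now I'll close the fingers and come down behind the ridge on its -y side, keeping this yaw.

```bash
python3 -m crank '-0.04 0 0.015 0 0 0.006;-0.073 0.01 0.037 0 0 0.006;-0.073 0.03 0.037 0 0 0.006;-0.073 0.04 0.037 0 0 0.006;-0.073 0.04 0.037 0 0 0.006;-0.073 0.04 0.037 0 0 0.006' 1 40
python3 - <<'E'
from h import *
r=np.array((0.5416,0.0477)); p=bot.get_obs()['ee_pos'][:2]; print('rel ridge X,Y',(p-r)@X,(p-r)@Y)
row(*(r-0.03*Y),0.0585,-6.9)
im=snap('side','pack')
cv2.imwrite('pics/packc.png',cv2.resize(im[150:290,210:350],None,fx=4,fy=4,interpolation=cv2.INTER_CUBIC))
E
```

```text
time: 19.4
ee_pos: [0.5489, 0.0274, 0.1029]
tcp_rot: [-90.0, 0.4, -7.0]
wrist_force: [-0.4, 0.0, 0.4]
opening: -0.0001
rel ridge X,Y 0.009666930533532611 -0.019233244134543023
-0.0094 0.0445 -0.0108 -0.0001 -0.0012 -0.0063 | q [ 2.8  4.8 -5.5 80.   0.1 99.8] p [0.5489 0.0274 0.1029] rot [-90.     0.36  -6.97] F [-0.4  0.   0.4] op -0.0001 t 19.4
```

View pics/packc.png

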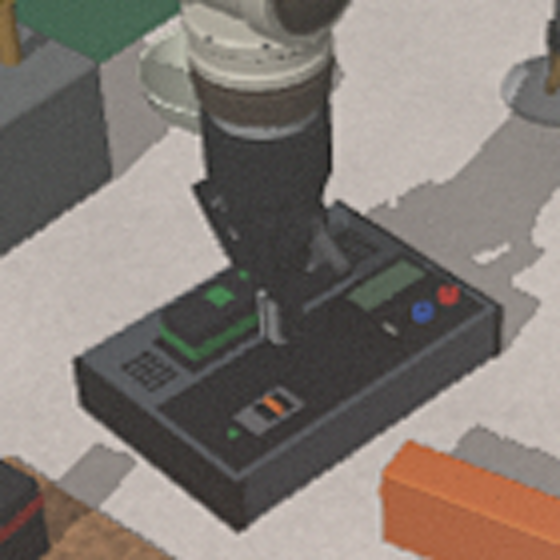

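The pack sits home in the bay (210,315), and the ridge is at (275,403), still off. Descending behind it.

```bash
python3 -m crank '-0.009 0.015 -0.011 0 0 -0.006;-0.009 0.03 -0.011 0 0 -0.006;-0.009 0.038 -0.011 0 0 -0.006;-0.009 0.042 -0.011 0 0 -0.006;-0.009 0.042 -0.011 0 0 -0.006'
python3 - <<'E'
from h import *
r=np.array((0.5416,0.0477)); p=bot.get_obs()['ee_pos'][:2]; print('rel ridge X,Y',(p-r)@X,(p-r)@Y)
row(*(r-0.005*Y),0.0585,-6.9)
E
```

```text
time: 19.95
ee_pos: [0.538, 0.0182, 0.0604]
tcp_rot: [-90.0, 0.1, -6.9]
wrist_force: [0.1, 0.9, 0.1]
opening: -0.0002
rel ridge X,Y 3.7843265277686546e-05 -0.029759154023737387
-0.0000 0.0019 0.0248 -0.0001 -0.0006 -0.0010 | q [  1.9   3.9 -11.2  74.9   0.   98.9] p [0.538  0.0182 0.0604] rot [-8.999e+01  6.000e-02 -6.930e+00] F [0.1 0.9 0.1] op -0.0002 t 19.9
```

```bash
python3 -m crank '0 0.0015 0.004 0 0 0;0 0.0015 0.008 0 0 0;0 0.0015 0.012 0 0 0;0 0.0015 0.015 0 0 0;0 0.0015 0.017 0 0 0;0 0.0015 0.019 0 0 0;0 0.0015 0.019 0 0 0'
python3 -m crank '0 0 0.0015 0 0 0;0 0 0.003 0 0 0;0 0 0.0045 0 0 0;0 0 0.0045 0 0 0'
```

```text
time: 20.65
ee_pos: [0.5404, 0.037, 0.0595]
tcp_rot: [-90.0, -0.0, -6.9]
wrist_force: [-0.7, -0.9, 1.2]
opening: -0.0002
time: 21.05
ee_pos: [0.5408, 0.0416, 0.0593]
tcp_rot: [-90.0, 0.0, -6.9]
wrist_force: [-0.0, 0.0, -0.1]
opening: 0.0003
```

```bash
python3 -m crank '0 0 0.001 0 0 0;0 0 0.002 0 0 0;0 0 0.002 0 0 0'
python3 -m crank '0 -0.005 -0.01 0 0 0;0 -0.04 -0.02 0 0 0;0 -0.09 -0.05 0 0 0;-0.05 -0.13 -0.1 0 0 0;-0.1 -0.13 -0.15 0 0 0;-0.1 -0.13 -0.2 0 0 0;-0.1 -0.13 -0.2 0 0 0'
python3 - <<'E'
from h import *
im=snap('top','end')
hsv=cv2.cvtColor(im,cv2.COLOR_BGR2HSV)
M=np.zeros((480,640),np.uint8);M[195:215,280:312]=cv2.inRange(hsv,(5,130,80),(20,255,255))[195:215,280:312]
m=cv2.moments(M,True)
if m['m00']:
    p=onz('top',m['m10']/m['m00'],m['m01']/m['m00'],.05)[:2]; print('ridge moved',(p-np.array((0.5416,0.0477)))@Y)
cv2.imwrite('pics/endc.png',cv2.resize(im[140:290,170:510],None,fx=2.3,fy=2.3,interpolation=cv2.INTER_CUBIC))
print(bot.get_obs()['ee_pos'])
E
```

```text
time: 21.35
ee_pos: [0.541, 0.043, 0.0594]
tcp_rot: [-90.0, 0.0, -7.0]
wrist_force: [-0.1, -2.8, 0.5]
opening: -0.0
time: 22.05
ee_pos: [0.4162, -0.1445, 0.1907]
tcp_rot: [-90.0, -0.1, -6.9]
wrist_force: [1.8, -0.9, -0.3]
opening: 0.0006
ridge moved 0.007863137070402565
[ 0.41386842 -0.14901027  0.19150433]
```

View pics/endc.png

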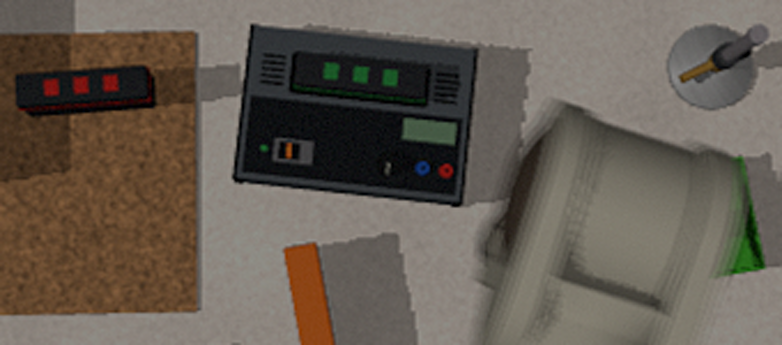

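The ridge (290,150) has moved 7.9 mm towards the green mark. The pack (360,75) is centred and square in the bay, and the burner and red pack stand where they were. I'll let the arm settle and hand in.

```bash
python3 -m crank '0 0 0 0 0 0;0 0 0 0 0 0;0 0 0 0 0 0;0 0 0 0 0 0;0 0 0 0 0 0' && python3 -c "
from workcell import bot
print(bot.job_done())"
```

```text
time: 22.6
ee_pos: [0.418, -0.1424, 0.1892]
tcp_rot: [-90.0, 0.0, -6.8]
wrist_force: [0.7, -0.0, 0.5]
opening: -0.0002
the job is handed in; nothing more can be done
None
```

The job is done and handed in at 22.6 s; `job_done()` returns no verdict.

- **Cap:** I first located it in averaged, brightened top-camera frames, not by feeling along the bay. Touch then confirmed it when the fingers closed on it. I set it down in the small green tray, where later pictures show it lying. The last picture has the arm over the tray, so the cap was not rechecked after that.
- **Charged pack:** I lowered it by feel with no side contact until the floor. It touched the floor with the TCP at 0.0636 m (0.0635 m expected). The wrist force was zero after I let go, and the last top view shows it square and centred in the bay.
- **Power switch:** the ridge moved 7.9 mm by camera, close to the full 8 mm. There was about 3 N of resistance at the end of the push.
- **Left alone:** the flat pack and the burner look unmoved in the last picture. The arm is clear of everything.

Two readings disagreed with what I expected. The opening on the cap read 16 to 17 mm against its 18 mm, and on the pack 33 mm against 34 mm; both read slightly small. I had to re-route once, turning the gripper half round because joint 6 would have passed its limit.

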